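# Close the espresso machine's water filter

### The job

The water filter has a new cartridge in it; close it again with its lid. Set the lid on the open housing, feel for where its two lugs drop into the slots of the blue collar, press it down against the spring and twist it clockwise a quarter turn to the stop, then let go so that it springs up into its lock and stays there. Leave the cup, jug, old cartridge and bottle as they stand.

Things in the scene. Friction and masses are not known exactly. Their poses are not given: they have to be found in the camera images.
- lid_grip (a point): Centre of the orange bar grip on the loose white lid; x along the bar, z up the lid's axis. Bar 60 mm long (x), 14 wide, 30 high, on a round cap 104 mm across, 6 mm thick (its top 15 mm, its underside 21 mm below this point). The lid stands on the counter on its plug; this point is 49.5 mm up, the lid 64.5 mm tall, 0.13 to 0.25 kg. Half a turn makes no difference to it.
- lid_lugs (a point): Point on the lid's axis level with the middle of its two lugs, 34.5 mm below lid_grip; x as lid_grip. Below the cap is a plug 73 mm across, 28.5 mm long, its lowest 8 mm tapering to 60 mm. A lug sticks out of it either way along x, in line with the bar, hidden under the cap: tip 45 mm from the axis, 10 mm wide, 6 mm thick. Lugs lying on the rim: lid_grip is 37.5 mm above mouth.
- housing: Filter housing: white upright cylinder 108 mm across with a blue collar 116 mm across on top, fixed to the counter on a steel plate 150 x 110 mm. Origin under its centre; x along its two brass stubs (60 mm up, reaching 84 mm from the axis; blue end at -x), z up.
- mouth (a point): Centre of the opening in the blue collar, level with the rim, 130 mm above the counter; axes as housing. Opening 77 mm across. Two opposite slots in its white lip, 16 mm wide, reach 48 mm from the axis; a lug has 3 mm (0.07 rad) either side. The line through the slots lies anywhere within 0.5 rad either way of this x: unmeasured; feel for it, or seen from above as dark gaps in the white lip.
- lock (a point): Point 27 mm above mouth on the housing's axis: lid_grip comes to rest here when locked. The lugs pass under the lip only while lid_grip is under 23.5 mm above mouth (cap meets rim at 21). Pressed so, the lid turns clockwise from above (not the other way) to a hard stop 93 degrees from the slots; let go there, it springs up 3.5 mm into notches under the lip that begin to hold at 86 degrees.
- cartridge (a joint): How far the grey sprung cartridge top inside the mouth is pushed down, m: 0 free (16 mm below the rim), 0.014 at most. Over the slots the lid drops 4 mm on to it. It pushes up with 3 N at first, 0.5 N more per mm, so it carries the lid. Lid locked: 0.0065. Let go half-way round, it holds the lugs up against the lip (0.010) and the lid stays put, so it can be regrasped.
- cup: White cup, 76 mm across, 75 mm high, standing on the counter; origin at the centre of its underside. To be left alone.
- jug: Steel milk jug, 76 mm across, 95 mm high, handle on its +y side reaching about 70 mm from the axis; origin at the centre of its underside. To be left alone.
- old_cartridge: Old filter cartridge, white upright cylinder 68 mm across, 125 mm high; origin at the centre of its underside. To be left alone.
- syrup: Amber bottle, 64 mm across, 170 mm high; origin at the centre of its underside. To be left alone.
Things that resemble listed ones, but are neither listed nor needed, are in the scene too. What is shaped like the part that bears lid_grip but yellow is not meant.

How it is judged:
On the way:
1. the lid is pressed down into the housing, its lugs below the lip (z of lid_grip in the frame of mouth below 0.0245 m and horizontal distance between lid_grip and mouth below 0.006 m), for 0.1 s.
At the end, for the whole second after the job is handed in: The lid is locked in the housing: its grip centre rests 25.3 to 28.8 mm above the mouth (lugs sprung up into the notches; 27 mm nominal), within 6 mm of the housing's axis, upright within 4 degrees, still, and let go (z of lid_grip in the frame of mouth between 0.0253 and 0.0288 m and horizontal distance between lid_grip and mouth below 0.006 m and angle between lid_grip's own z axis and vertical below 0.07 rad and linear speed of lid below 0.01 m/s); the robot touches nothing.
It fails at once if the cup, jug, old cartridge or bottle is shifted by more than 30 mm or tipped over (distance of any of cup, jug, old_cartridge, syrup from where it was at the start of the episode above 0.03 m or angle between any of cup, jug, old_cartridge, syrup's own z axis and vertical above 0.4 rad).
It also fails if it takes over 72 s, if anything falls off the work surface, if the arm or the gripper's body presses on something with over 40 N, if the wrist force passes 120 N, or if a joint passes its speed limit or range.

### The arm

A 7-joint arm with a two-finger parallel gripper is mounted at the origin on the work surface. World frame = base frame: x ahead of the robot, y to its left, z up, the work surface at z = 0. Lengths are in m, angles in rad, forces in N, time in s.
With the tool pointing down it reaches from about 0.425 to 0.925 m from the base axis. Payload 6.8 kg.
Tool frame: the origin (TCP) lies at the very end of the fingers, on their centre line; the grasp point (between the pads) lies 19 mm behind it (r.grip_point_offset is the distance from the TCP to the grasp point, in m); y points along the fingers, x is the direction in which the jaws open and shut, and the axes are right-handed (so a half turn about y gives the same grasp; the last joint's range is limited). The gripper opens to 88 mm and grips with 3 to 60 N. Pads are 20 mm wide; open, the fingers measure 115 mm over their backs; the gripper's body (75 mm by 178 mm) begins 61 mm behind the grasp point.
Start: joints at [-1.385, 0.477, 0.022, 1.555, -0.011, 1.109, -0.083], TCP at [0.195, 0.646, 0.223] pointing down, gripper open.
Joint ranges: [-2.96, 2.96], [-0.34, 2.1], [-1.41, 1.46], [0.24, 2.44], [-1.37, 4.51], [0.17, 1.92], [-2.96, 2.96]. Speed limits (rad/s): [2.39, 2.39, 3.14, 3.14, 3.14, 3.14, 3.14].

### API

Orientations are given as a unit quaternion [w, x, y, z].
In Python, from rig import status, optics, finish_job, r gives the robot as it stands.
- The arm moves only by the tool send_rows, never from a script. Its argument "rows" is a list that holds one entry, the list of rows, each a list of 7 numbers: the turn, a rotation vector about the tool's x, y, z in degrees, then the shift along the tool's x, y, z in mm, then the finger opening in mm, from 0 to 87.8. A call has 1 to 10 rows; each row shifts and turns the commanded pose from where the row before left it, along the tool's axes as they then stand; what a row does not reach is not made up. A row lasts 1/12 s, in which the tool goes at most 41.7 mm and 7.16 degrees, less where a joint would pass 70% of its speed; a pose out of reach is approached as far as the arm can. A call is refused whole if a number of a shift passes 41.7 or a number of a turn 7.16, either way. A call with a gripper value outside its range is refused whole. The fingers move at their own pace and stop on an object; the grip force is fixed at half the most. Time passes only in rows, so rows that do not move let the fingers close. It gives the time, the measured TCP pose, the force and the opening at its end, in the units of the state.
- status.get_obs(): the state, without advancing time (a new reading comes with each control period).
- optics.grab_frame(name): name is "side" or "top" or "wrist"; returns (picture, depth): 420x560x3 uint8, red, green, blue; 420x560 float32, m along the optical axis (not along the pixel's ray), 0 where there is no reading.
- optics.camera_info(name): a dict with "camera_matrix" (3x3 intrinsics, pixels), "position" and "rotation" of the camera in the world. Camera axes: x right, y down, z forward; pixel columns grow to the right and rows downward; lengths in m; the calibration is good to about 2 mm. A picture is of the moment at which its call begins: read the wrist's pose just before it. camera_info takes no time and is no camera call; for the wrist camera it gives the pose at the moment of the call.
- finish_job(): hands the job in, once; it reports no verdict.
The state is a dict: "time": time; "joints": joint angles; "joint_vel": joint speeds; "joint_efforts": joint torques, N m; "eef_pos": TCP position; "tcp_rot": TCP orientation; "ft_force": force on the tool from outside, world axes, zero at the start; "wrist_torque": the same for the moment, N m; "finger_gap": finger opening in m.
Only numpy, scipy, OpenCV 4.12 (cv2) and the standard library are available. Lean on these libraries where they do the work, as an engineer would, in place of code of your own. Each camera call takes 0.05 s, during which the arm holds its last target.

## Working session

There is one attempt and no reset: what is moved stays moved. The work goes in short steps, Python scripts to look and compute and a tool call to move; the robot and the scene stay as the last step left them, time stands still between calls to the robot, and variables do not carry over. Pictures are saved under pics/ and viewed, and the job is handed in when it is done.

Besides the shell and the picture viewer there is one more tool, called after ">>>" as name(argument=value, ...) on one line, values as JSON. send_rows: Moves the arm, as the interface text tells. Its arguments: {"type":"object","properties":{"rows":{"type":"array","items":{"type":"array","items":{"type":"array","items":{"type":"number"}}}}},"required":["rows"]}

```bash
ls; mkdir -p pics; python3 - <<'E'
from rig import status, optics, r
import cv2, numpy as np
o=status.get_obs()
for k,v in o.items(): print(k,np.round(v,4))
for n in ["top","side","wrist"]:
    p,d=optics.grab_frame(n); cv2.imwrite(f"pics/{n}0.png",p[:,:,::-1]); np.save(f"pics/{n}0d.npy",d)
    c=optics.camera_info(n); print(n,{k:np.round(v,4).tolist() for k,v in c.items()})
E
```

```text
pics
time 0.0
joints [-1.3851  0.4778  0.0223  1.5564 -0.0115  1.1093 -0.0831]
joint_vel [ 0.0007 -0.0005  0.0007 -0.0006  0.001  -0.0009 -0.0011]
joint_efforts [ 1.00000e-04 -5.82875e+01  1.53460e+00 -2.72586e+01 -5.43000e-02
  1.75000e-02  2.00000e-04]
eef_pos [0.1953 0.6455 0.2217]
tcp_rot [-0.5674  0.5682  0.421  -0.4219]
ft_force [0.3816 0.5746 1.1159]
wrist_torque [ 0.025  -0.0526 -0.0386]
finger_gap 0.0876
top {'camera_matrix': [[487.1801, 0.0, 278.5664], [0.0, 487.1801, 214.7778], [0.0, 0.0, 1.0]], 'position': [0.4323, -0.002, 1.24], 'rotation': [-0.0265, 0.7109, -0.7025, 0.0191]}
side {'camera_matrix': [[424.994, 0.0, 294.2107], [0.0, 424.994, 205.2884], [0.0, 0.0, 1.0]], 'position': [0.2767, -0.8942, 0.867], 'rotation': [-0.4221, 0.8981, -0.1109, 0.0538]}
wrist {'camera_matrix': [[297.9548, 0.0, 283.4494], [0.0, 297.9548, 208.1752], [0.0, 0.0, 1.0]], 'position': [0.1196, 0.6678, 0.3842], 'rotation': [0.1166, 0.7945, 0.5898, 0.0855]}
```

View pics/top0.png

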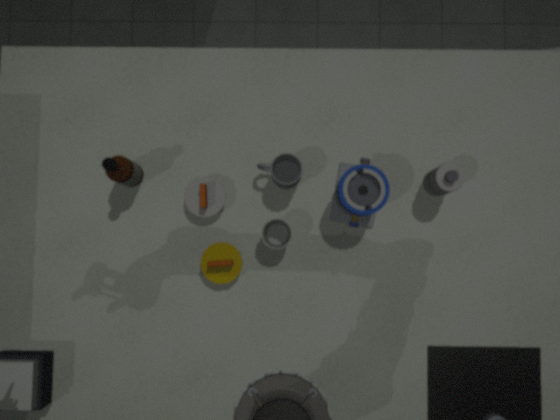

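View pics/side0.png

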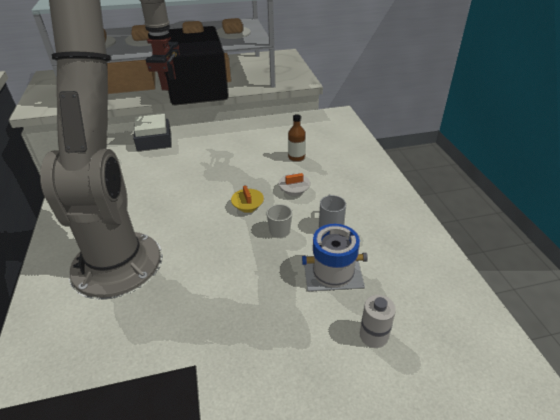

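View pics/wrist0.png

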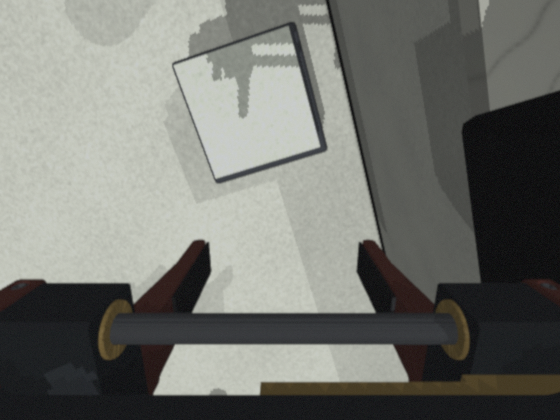

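```bash
cat > h.py <<'E'
from rig import status, optics, r
import cv2, numpy as np
from scipy.spatial.transform import Rotation as R
def rot(q): return R.from_quat([q[1],q[2],q[3],q[0]])
def proj_to_z(c,u,v,z):
    K=c["camera_matrix"]; d=rot(c["rotation"]).apply([(u-K[0][2])/K[0][0],(v-K[1][2])/K[1][1],1])
    p=np.array(c["position"]); return p+d*(z-p[2])/d[2]
def cloud(c,D):
    K=c["camera_matrix"]; v,u=np.mgrid[:D.shape[0],:D.shape[1]]
    P=np.stack([(u-K[0][2])/K[0][0]*D,(v-K[1][2])/K[1][1]*D,D],-1)
    return rot(c["rotation"]).apply(P.reshape(-1,3)).reshape(P.shape)+np.array(c["position"])
def tool():
    o=status.get_obs(); return np.array(o["eef_pos"]),rot(o["tcp_rot"]),o
E
python3 - <<'E'
from h import *
im=cv2.imread("pics/top0.png")
im=np.clip(im.astype(float)*1.8,0,255).astype(np.uint8)
a=cv2.resize(im[140:300,160:300],None,fx=4,fy=4,interpolation=cv2.INTER_CUBIC)[:600]
b=cv2.resize(im[150:235,320:410],None,fx=7,fy=7,interpolation=cv2.INTER_CUBIC)
cv2.imwrite("pics/a.png",a);cv2.imwrite("pics/b.png",b)
D=np.load("pics/top0d.npy");c=optics.camera_info("top");P=cloud(c,D)
for u,v in [(203,196),(195,200),(220,264),(363,190),(120,168),(285,170),(276,234),(448,178),(300,300)]: print(u,v,P[v,u].round(3))
hsv=cv2.cvtColor(cv2.imread("pics/top0.png"),cv2.COLOR_BGR2HSV)
o=(hsv[...,0]<14)&(hsv[...,1]>150)&(hsv[...,2]>60); o[:, :190]=0;o[:,225:]=0;o[220:]=0;o[:175]=0
print(o.sum(),P[o].mean(0),P[o][:,2].min(),P[o][:,2].max())
v,u=np.nonzero(o); print(u.mean(),v.mean(),proj_to_z(c,u.mean(),v.mean(),.0645), cv2.minAreaRect(np.stack([u,v],1).astype(np.float32)))
bl=(hsv[...,0]>100)&(hsv[...,0]<130)&(hsv[...,1]>130); bl[:150]=0;bl[220:]=0;bl[:,:325]=0;bl[:,400:]=0
v,u=np.nonzero(bl); e=cv2.minEnclosingCircle(np.stack([u,v],1).astype(np.float32)); print(e,proj_to_z(c,*e[0],.13),e[1]*(1.24-.13)/487)
E
```

```text
203 196 [0.552 0.195 0.063]
195 200 [0.545 0.219 0.036]
220 264 [0.388 0.15  0.065]
363 190 [ 0.565 -0.185  0.113]
120 168 [0.608 0.377 0.129]
285 170 [ 0.627 -0.004  0.005]
276 234 [0.463 0.017 0.007]
448 178 [ 0.593 -0.376  0.131]
300 300 [ 0.298 -0.045  0.   ]
94 [0.55382768 0.19526613 0.06417703] 0.05774161241183973 0.0703044769708665
202.8404255319149 195.20212765957447 [0.55377784 0.19521395 0.0645    ] ((202.5, 195.5), (23.0, 5.0), 90.0)
((362.8501892089844, 189.42996215820312), 25.267017364501953) [ 0.56436209 -0.18200454  0.13      ] 0.05759012171375188
```

View pics/a.png

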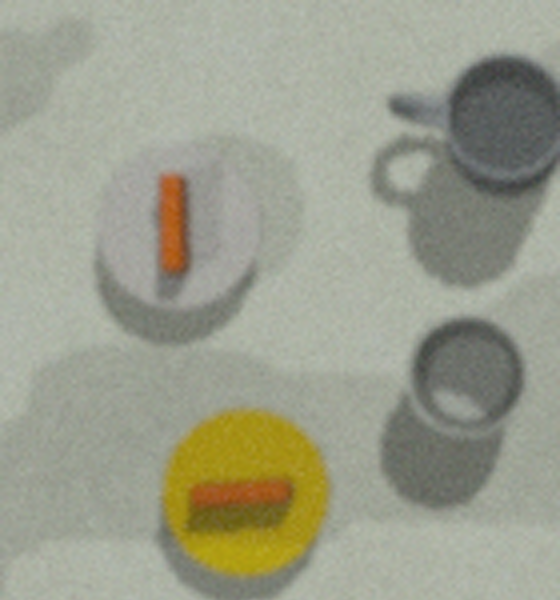

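View pics/b.png

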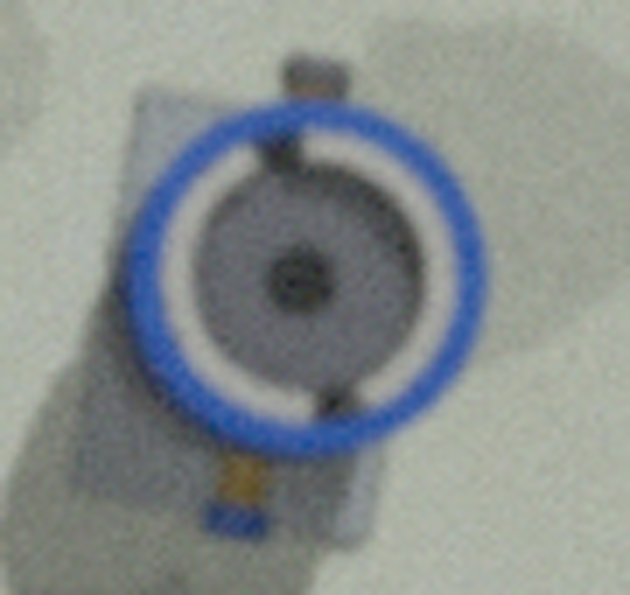

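```bash
python3 - <<'E'
from h import *
p,T,o=tool(); print(p,T.as_matrix().round(3))
c=optics.camera_info("top")
a=proj_to_z(c,360.1,171.1,.13);b=proj_to_z(c,368.1,207.4,.13);print(a,b,(a+b)/2,np.degrees(np.arctan2(*(a-b)[1::-1])), np.linalg.norm(a-b))
a=proj_to_z(c,160+172/4,140+176/4,.0645);b=proj_to_z(c,160+175/4,140+270/4,.0645);print(a,b,(a+b)/2,np.degrees(np.arctan2(*(a-b)[1::-1])), np.linalg.norm(a-b))
E
```

```text
[0.1953484  0.64565377 0.22192711] [[ 0.29  -0.    -0.957]
 [ 0.957 -0.001  0.29 ]
 [-0.001 -1.    -0.   ]]
[ 0.60655191 -0.17566517  0.13      ] [ 0.52327101 -0.19400403  0.13      ] [ 0.56491146 -0.1848346   0.13      ] 12.418609355435779 0.08527615055857447
[0.581147   0.19543478 0.0645    ] [0.52385543 0.19233852 0.0645    ] [0.55250121 0.19388665 0.0645    ] 3.0934757063090954 0.05737518144140303
```

>>> send_rows(rows=[[[0,-5,0,0,0,0,87.8],[0,-5,0,0,0,0,87.8],[0,-5,0,0,0,0,87.8],[0,-5,0,0,0,0,87.8],[0,0,0,-15,0,-11,87.8],[0,0,0,-25,0,-17.6,87.8],[0,0,0,-25,0,-17.6,87.8],[0,0,0,-25,0,-17.6,87.8],[0,0,0,-25,0,-17.6,87.8],[0,0,0,-25,0,-17.6,87.8]]])

```text
time: 0.98
eef_pos: [0.3028, 0.5103, 0.2224]
tcp_rot: [0.486, -0.486, -0.513, 0.514]
ft_force: [0.3, 0.1, -0.3]
finger_gap: 0.0878
```

>>> send_rows(rows=[[[0,0,0,-25,0,-17.6,87.8],[0,0,0,-25,0,-17.6,87.8],[0,0,0,-25,0,-17.6,87.8],[0,0,0,-25,0,-17.6,87.8],[0,0,0,-25,0,-17.6,87.8],[0,0,0,-25,0,-17.6,87.8],[0,0,0,-25,0,-17.6,87.8],[0,0,0,-25,0,-17.6,87.8],[0,0,0,-25,0,-17.6,87.8],[0,0,0,-25,0,-17.6,87.8]]])

```text
time: 1.82
eef_pos: [0.4922, 0.2705, 0.2226]
tcp_rot: [0.486, -0.486, -0.514, 0.514]
ft_force: [-0.4, 0.4, 0.3]
finger_gap: 0.088
```

>>> send_rows(rows=[[[0,0,0,-25,0,-17.6,87.8],[0,0,0,-25,0,-17.6,87.8],[0,0,0,-25,0,-17.6,87.8],[0,0,0,0,0,0,87.8]]])

```text
time: 2.15
eef_pos: [0.552, 0.193, 0.2226]
tcp_rot: [0.487, -0.49, -0.511, 0.512]
ft_force: [-0.1, -0.2, -0.6]
finger_gap: 0.088
```

```bash
python3 - <<'E'
from h import *
p,T,o=tool(); print(p,T.as_matrix().round(3),np.round(o["joints"],3),o["time"])
c=optics.camera_info("wrist")
p_,D=optics.grab_frame("wrist"); cv2.imwrite("pics/w1.png",p_[:,:,::-1])
P=cloud(c,D); hsv=cv2.cvtColor(p_[:,:,::-1].copy(),cv2.COLOR_BGR2HSV)
m=(hsv[...,0]<14)&(hsv[...,1]>150)&(P[...,2]>.058)&(P[...,2]<.072)&(D>0)
v,u=np.nonzero(m); print(m.sum(),P[m].mean(0),u.min(),u.max(),v.min(),v.max())
Q=np.array([proj_to_z(c,a,b,.0645)[:2] for a,b in zip(u,v)]).astype(np.float32)
print(cv2.minAreaRect(Q*1000))
E
```

```text
[0.55203139 0.19295036 0.22263166] [[-0.046  0.002 -0.999]
 [ 0.999 -0.003 -0.046]
 [-0.003 -1.    -0.002]] [-0.574  0.329  0.162  1.787 -0.057  1.03   1.226] 2.15
1577 [0.44617398 0.16955918 0.06439217] 222 295 18 218
((482.8589782714844, 167.47711181640625), (202.58212280273438, 57.73197555541992), 8.282988548278809)
```

View pics/w1.png

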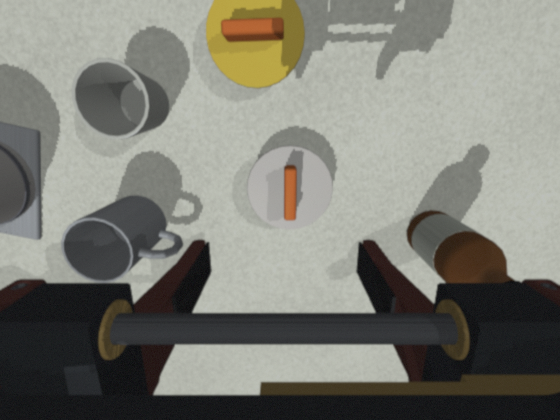

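```bash
python3 - <<'E'
from h import *
c=optics.camera_info("wrist")
im=cv2.imread("pics/w1.png"); cv2.imwrite("pics/w1c.png",cv2.resize(im[130:250,230:350],None,fx=5,fy=5,interpolation=cv2.INTER_CUBIC))
hsv=cv2.cvtColor(im,cv2.COLOR_BGR2HSV)
m=(hsv[...,0]<14)&(hsv[...,1]>120)&(hsv[...,2]>90); m[:150]=0;m[235:]=0;m[:,:270]=0;m[:,310:]=0
v,u=np.nonzero(m)
Q=np.array([proj_to_z(c,a,b,.0645)[:2] for a,b in zip(u,v)]).astype(np.float32)*1000
print(len(u),cv2.minAreaRect(Q),Q.mean(0)); C=np.cov(Q.T); w,V=np.linalg.eigh(C); print(np.degrees(np.arctan2(V[1,1],V[0,1])))
# cap white circle
g=(hsv[...,1]<30)&(hsv[...,2]>150)
E
```

```text
571 ((549.1112670898438, 202.14744567871094), (60.186622619628906, 11.248895645141602), 2.8760933876037598) [548.7915  201.96303]
-177.30206731741995
```

View pics/w1c.png

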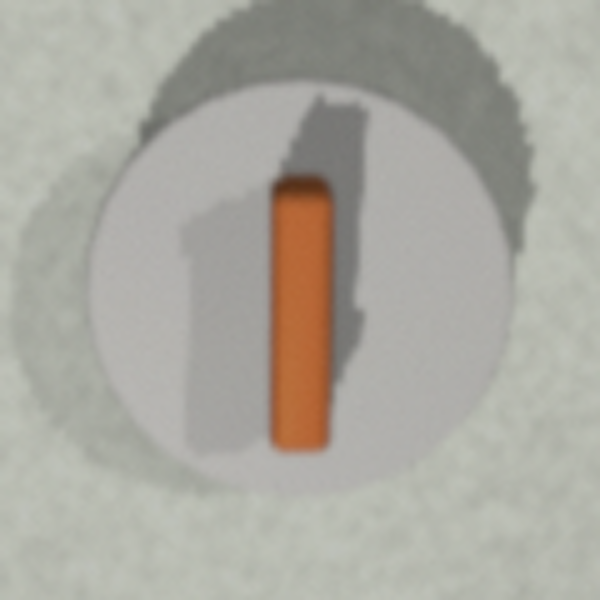

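>>> send_rows(rows=[[[0,0,0,5,20,0,87.8],[0,0,0,0,30,0,87.8],[0,0,0,0,30,0,87.8],[0,0,0,0,30,0,87.8],[0,0,0,0,0,0,87.8]]])

```text
time: 2.62
eef_pos: [0.5435, 0.2048, 0.1072]
tcp_rot: [0.487, -0.484, -0.511, 0.517]
ft_force: [-0.7, -0.4, -0.0]
finger_gap: 0.0878
```

```bash
cat > bar.py <<'E'
from h import *
import sys
p,T,o=tool(); print("tcp",p.round(4),"gap",round(o["finger_gap"],4),"F",np.round(o["ft_force"],1)); print(T.as_matrix().round(3))
c=optics.camera_info("wrist"); z=float(sys.argv[2])
im,D=optics.grab_frame("wrist"); im=im[:,:,::-1].copy(); cv2.imwrite(f"pics/{sys.argv[1]}.png",im)
print("cam in tool",T.inv().apply(np.array(c["position"])-p).round(4),(T.inv()*rot(c["rotation"])).as_matrix().round(3).tolist())
E
python3 bar.py w2 .0645
```

```text
tcp [0.5435 0.2048 0.1072] gap 0.0878 F [-0.7 -0.4 -0. ]
[[-0.057 -0.009 -0.998]
 [ 0.998 -0.004 -0.057]
 [-0.003 -1.     0.009]]
cam in tool [-0.0009 -0.1623  0.0792] [[1.0, -0.0, -0.0], [0.0, -0.286, 0.958], [-0.0, -0.958, -0.286]]
```

View pics/w2.png

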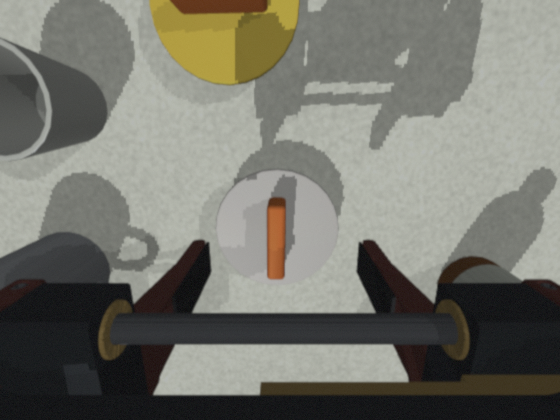

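```bash
cat > bar.py <<'E'
from h import *
import sys
p,T,o=tool(); print("t",o["time"],"tcp",p.round(4),"gap",round(o["finger_gap"],4),"F",np.round(o["ft_force"],1)); print(T.as_matrix().round(3))
c=optics.camera_info("wrist"); z=float(sys.argv[2]); u0,u1,v0,v1=map(int,sys.argv[3:7])
im,D=optics.grab_frame("wrist"); im=im[:,:,::-1].copy(); cv2.imwrite(f"pics/{sys.argv[1]}.png",im)
hsv=cv2.cvtColor(im,cv2.COLOR_BGR2HSV)
m=(hsv[...,0]<14)&(hsv[...,1]>120)&(hsv[...,2]>90); k=np.zeros_like(m);k[v0:v1,u0:u1]=1;m&=k
v,u=np.nonzero(m)
Q=np.array([proj_to_z(c,a,b,z) for a,b in zip(u,v)])
rc=cv2.minAreaRect((Q[:,:2]*1000).astype(np.float32));print(len(u),rc)
g=np.array([rc[0][0]/1000,rc[0][1]/1000,z]); print("grip centre in tool (mm)",(T.inv().apply(g-p)*1000).round(1))
E
python3 bar.py w3 .0645 250 300 180 290
```

```text
t 2.6667 tcp [0.5452 0.2052 0.1101] gap 0.088 F [ 0.1 -0.9 -0.1]
[[-0.057 -0.006 -0.998]
 [ 0.998 -0.002 -0.057]
 [-0.002 -1.     0.006]]
1264 ((552.1985473632812, 198.57508850097656), (58.9443473815918, 12.732645988464355), 2.370116710662842)
grip centre in tool (mm) [-6.9 45.5 -6.9]
```

>>> send_rows(rows=[[[0,0,0,0,0,0,87.8],[0,0,0,0,0,0,87.8],[0,0,0,0,0,0,87.8]]])

```text
time: 2.97
eef_pos: [0.5493, 0.2056, 0.1146]
tcp_rot: [-0.486, 0.486, 0.515, -0.513]
ft_force: [-0.3, 0.5, -0.6]
finger_gap: 0.0875
```

```bash
python3 bar.py w4 .0645 250 310 180 290
```

```text
t 2.9667 tcp [0.5493 0.2056 0.1146] gap 0.0875 F [-0.3  0.5 -0.6]
[[-0.055  0.003 -0.998]
 [ 0.998  0.002 -0.055]
 [ 0.001 -1.    -0.003]]
1196 ((551.9686279296875, 198.53128051757812), (57.8436164855957, 12.383813858032227), 2.248548746109009)
grip centre in tool (mm) [-7.3 50.1 -2.2]
```

>>> send_rows(rows=[[[0,0,0,-7,10,-2,87.8],[0,0,0,0,20,0,87.8],[0,0,0,0,20,0,87.8],[0,0,0,0,15,0,87.8],[0,0,0,0,0,0,87.8],[0,0,0,0,0,0,87.8],[0,0,0,0,0,0,87.8],[0,0,0,0,0,0,87.8]]])

```text
time: 3.68
eef_pos: [0.5515, 0.1981, 0.0487]
tcp_rot: [-0.486, 0.486, 0.514, -0.513]
ft_force: [-0.0, -0.1, -0.2]
finger_gap: 0.0876
```

```bash
python3 bar.py w5 .0645 230 330 150 420
```

```text
t 3.6833 tcp [0.5515 0.1981 0.0487] gap 0.0876 F [-0.  -0.1 -0.2]
[[-0.055  0.002 -0.998]
 [ 0.998  0.001 -0.055]
 [ 0.001 -1.    -0.002]]
2216 ((547.8518676757812, 198.352294921875), (61.904842376708984, 12.911521911621094), 2.620086669921875)
grip centre in tool (mm) [  0.5 -15.8   3.6]
```

View pics/w5.png

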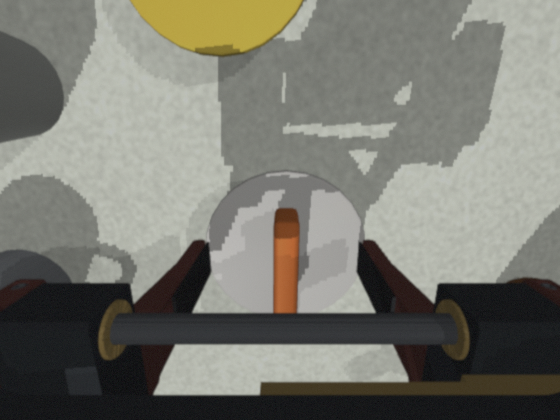

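>>> send_rows(rows=[[[0,0,0,0,10,0,87.8],[0,0,0,0,0,0,87.8],[0,0,0,0,0,0,87.8],[0,0,0,0,0,0,40],[0,0,0,0,0,0,0],[0,0,0,0,0,0,0],[0,0,0,0,0,0,0],[0,0,0,0,0,0,0],[0,0,0,0,0,0,0],[0,0,0,0,0,0,0]]])

```text
time: 4.57
eef_pos: [0.5506, 0.198, 0.0377]
tcp_rot: [-0.486, 0.486, 0.514, -0.514]
ft_force: [-0.0, 0.6, 0.0]
finger_gap: 0.0444
```

>>> send_rows(rows=[[[0,0,0,0,0,0,0],[0,0,0,0,0,0,0],[0,0,0,0,0,0,0]]])

```text
time: 4.82
eef_pos: [0.5505, 0.198, 0.0376]
tcp_rot: [0.486, -0.486, -0.514, 0.514]
ft_force: [-0.6, 0.5, -0.5]
finger_gap: 0.0247
```

>>> send_rows(rows=[[[0,0,0,0,0,0,0],[0,0,0,0,0,0,0],[0,0,0,0,0,0,0],[0,0,0,0,0,0,0],[0,0,0,0,0,0,0]]])

```text
time: 5.23
eef_pos: [0.5505, 0.1982, 0.0376]
tcp_rot: [-0.486, 0.486, 0.514, -0.514]
ft_force: [-0.0, 0.7, 0.4]
finger_gap: 0.0139
```

>>> send_rows(rows=[[[0,0,0,0,-10,0,0],[0,0,0,0,-25,0,0],[0,0,0,0,-25,0,0],[0,0,0,0,-25,0,0],[0,0,0,0,-25,0,0],[0,0,0,0,-25,0,0],[0,0,0,0,-25,0,0],[0,0,0,0,0,0,0],[0,0,0,0,0,0,0],[0,0,0,0,0,0,0]]])

```text
time: 6.07
eef_pos: [0.5498, 0.1977, 0.197]
tcp_rot: [0.486, -0.486, -0.513, 0.514]
ft_force: [0.5, -0.3, -2.2]
finger_gap: 0.0138
```

```bash
python3 bar.py w6 .1 230 330 150 420; python3 - <<'E'
from h import *
p,d=optics.grab_frame("side"); cv2.imwrite("pics/s6.png",p[:,:,::-1])
E
```

```text
t 6.0667 tcp [0.5498 0.1977 0.197 ] gap 0.0138 F [ 0.5 -0.3 -2.2]
[[-0.055 -0.001 -0.998]
 [ 0.998 -0.001 -0.055]
 [-0.    -1.     0.001]]
2412 ((607.0828247070312, 199.8497314453125), (103.451904296875, 25.366235733032227), 3.166684627532959)
grip centre in tool (mm) [ -0.9  96.9 -57.4]
```

View pics/w6.png

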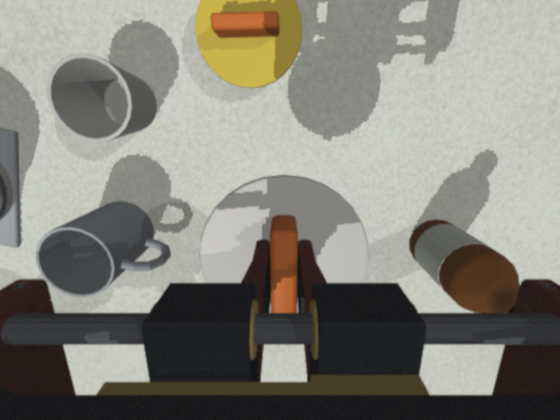

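View pics/s6.png

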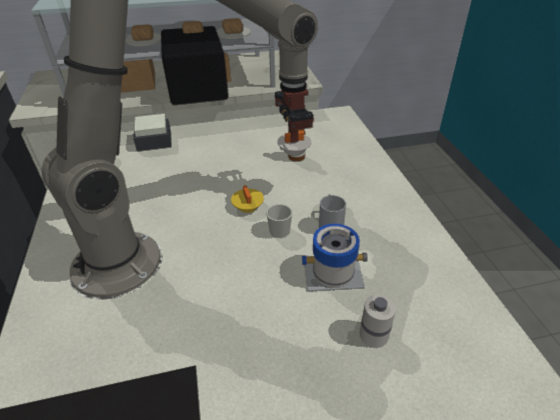

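```bash
python3 - <<'E'
from h import *
im=cv2.imread("pics/w6.png"); cv2.imwrite("pics/w6c.png",cv2.resize(im[165:325,190:380],None,fx=4,fy=4,interpolation=cv2.INTER_CUBIC)[:600])
E
```

```text
(no output)
```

View pics/w6c.png

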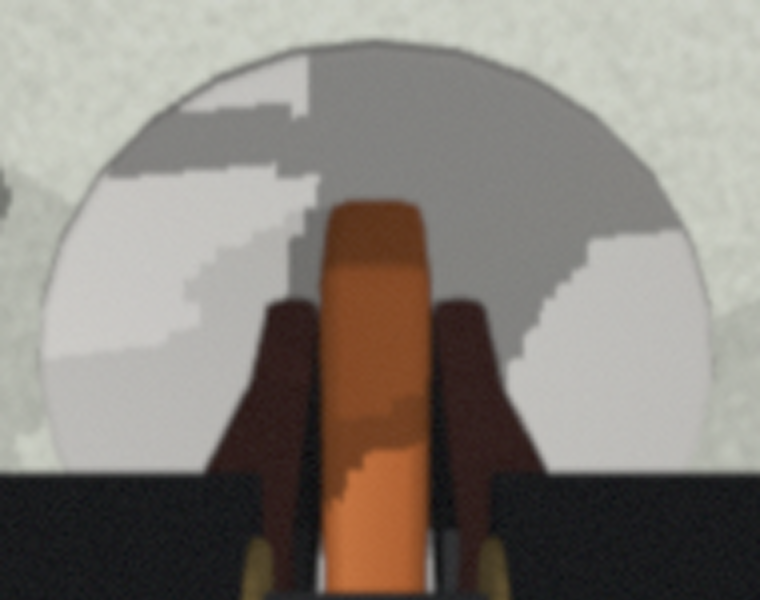

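```bash
python3 - <<'E'
from h import *
from scipy.optimize import least_squares
p,T,o=tool(); c=optics.camera_info("wrist"); K=c["camera_matrix"]
Rc=T.inv()*rot(c["rotation"]); pc=T.inv().apply(np.array(c["position"])-p)*1000
px=[(284,176),(244,185),(323.75,184.5),(205.5,225),(362,223),(200.5,252.5),(367.75,250)]
d=np.array([Rc.apply([(u-K[0][2])/K[0][0],(v-K[1][2])/K[1][1],1]) for u,v in px])
def pts(y): return pc+d*((y-pc[1])/d[:,1])[:,None]
def f(q,y=None):
    P=pts(q[2] if y is None else y); return np.hypot(P[:,0]-q[0],P[:,2]-q[1])-52
s=least_squares(f,[0,0,3]);print(s.x,s.fun)
s=least_squares(lambda q:f(q,3.1),[0,0]);print(s.x,s.fun)
# bar far end: top edge and its base
for (u,v),y in [((283.5,230.5),-27),((283.5,215),3)]:
    q=Rc.apply([(u-K[0][2])/K[0][0],(v-K[1][2])/K[1][1],1]); print(pc+q*(y-pc[1])/q[1])
# mouth
E
```

```text
[-0.46274399 -3.73790618  6.45046311] [-0.21413941  0.00513764  0.09272985  0.1727257   0.16768319 -0.09700796
 -0.12979616]
[-0.45021995 -3.42702516] [ 0.09355734  0.18010366  0.25372299 -0.26735275 -0.27626334 -0.98833781
 -1.0175114 ]
[ -0.86689641 -27.          27.5125729 ]
[-0.86904     3.         25.69800206]
```

>>> send_rows(rows=[[[0,0,0,-12,-10,-3,0],[0,0,0,-25,-10,-6.5,0],[0,0,0,-25,-10,-6.5,0],[0,0,0,-25,-10,-6.5,0],[0,0,0,-25,0,-6.5,0],[0,0,0,-25,0,-6.5,0],[0,0,0,-25,0,-6.5,0],[0,0,0,-25,0,-6.5,0],[0,0,0,-25,0,-6.5,0],[0,0,0,-25,0,-6.5,0]]])

```text
time: 7.0
eef_pos: [0.6249, -0.0378, 0.2375]
tcp_rot: [0.486, -0.486, -0.513, 0.514]
ft_force: [0.3, -0.7, -1.3]
finger_gap: 0.0142
```

>>> send_rows(rows=[[[0,0,0,-25,0,-6.5,0],[0,0,0,-25,0,-6.5,0],[0,0,0,-25,0,-6.5,0],[0,0,0,-25,0,-6.5,0],[0,0,0,-25,0,-6.5,0],[0,0,0,-25,0,-10,0],[0,0,0,0,0,0,0],[0,0,0,0,0,0,0],[0,0,0,0,0,0,0],[0,0,0,0,0,0,0]]])

```text
time: 7.83
eef_pos: [0.6755, -0.1814, 0.2374]
tcp_rot: [-0.486, 0.485, 0.514, -0.514]
ft_force: [0.3, 1.6, -1.9]
finger_gap: 0.0133
```

```bash
python3 - <<'E'
from h import *
p,T,o=tool(); print(p,T.as_matrix().round(3),o["time"],np.round(o["joints"],2))
im,d=optics.grab_frame("wrist"); cv2.imwrite("pics/w7.png",im[:,:,::-1]); np.save("pics/w7d.npy",d)
E
```

```text
[ 0.6754631  -0.18142391  0.23736797] [[-0.057 -0.001 -0.998]
 [ 0.998  0.001 -0.057]
 [ 0.001 -1.     0.001]] 7.8333 [-0.02  0.52  0.28  1.49 -0.15  1.16  1.92]
```

View pics/w7.png

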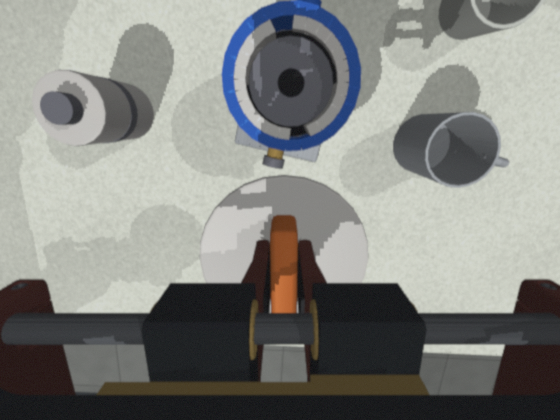

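```bash
python3 - <<'E'
from h import *
im=cv2.imread("pics/w7.png"); cv2.imwrite("pics/w7c.png",cv2.resize(im[0:160,210:370],None,fx=3.75,fy=3.75,interpolation=cv2.INTER_CUBIC))
E
```

```text
(no output)
```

View pics/w7c.png

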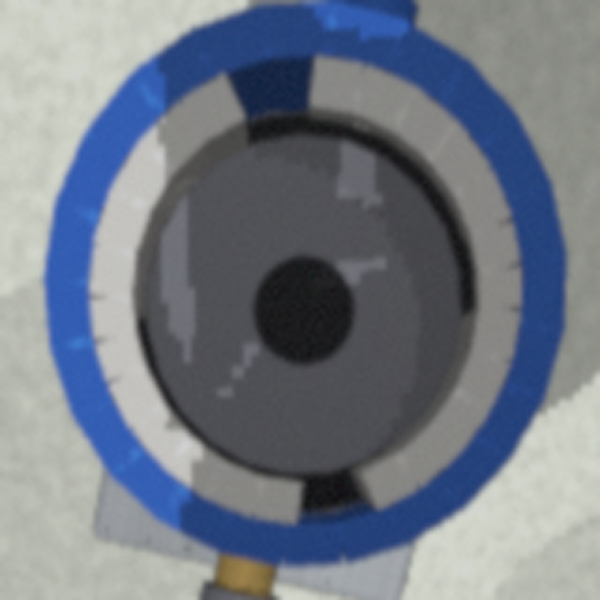

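```bash
python3 - <<'E'
from h import *
from scipy.optimize import least_squares
p,T,o=tool(); c=optics.camera_info("wrist")
f=lambda u,v: proj_to_z(c,210+(u+.5)/3.75-.5,(v+.5)/3.75-.5,.13)[:2]*1000
def fit(L,r):
    P=np.array([f(*q) for q in L]); s=least_squares(lambda q:np.hypot(*(P-q[:2]).T)-q[2],[565,-183,r]); print(s.x.round(1),s.fun.round(1))
fit([(90,290),(522,290),(315,57),(230,76),(300,523),(376,506)],48)
fit([(46,290),(566,290),(300,565),(285,3),(130,490),(485,490)],58)
fit([(135,290),(477,290),(303,478),(356,470),(245,112),(308,108)],38.5)
A=[f(230,76),f(315,57),f(300,523),f(376,506)]
for a in A: print(a.round(1))
u=(A[0]+A[1])/2;l=(A[2]+A[3])/2
d=l-u; print((u+l)/2, np.degrees(np.arctan2(d[1],d[0])),np.linalg.norm(A[0]-A[1]),np.linalg.norm(A[2]-A[3]))
E
```

```text
[ 565.  -181.8   47.9] [ 0.3  0.4  0.1 -0.5  0.2 -0.6]
[ 564.9 -181.6   58. ] [ 0.2 -0.2 -0.1 -0.  -0.3  0.4]
[ 564.3 -182.    38.4] [-0.4 -0.1  0.1  0.2  0.9 -0.6]
[ 521.5 -200.8]
[ 517. -183.]
[ 613.  -180.1]
[ 608.1 -162.6]
[ 564.91584162 -181.61841546] 12.671957966118084 18.336075572531488 18.240170563529716
```

>>> send_rows(rows=[[[0,-4.65,0,0,0,0,0],[0,-4.65,0,0,0,0,0],[0,0,0,4,0,18.5,0],[0,0,0,4,0,18.5,0],[0,0,0,4,0,18.5,0],[0,0,0,4,0,18.5,0],[0,0,0,4,0,18.5,0],[0,0,0,4,5,19,0],[0,0,0,0,15,0,0],[0,0,0,0,15,0,0]]])

```text
time: 8.72
eef_pos: [0.5612, -0.1826, 0.2036]
tcp_rot: [-0.442, 0.443, 0.552, -0.551]
ft_force: [0.7, -0.0, -0.6]
finger_gap: 0.0138
```

>>> send_rows(rows=[[[0,0,0,0,10,0,0],[0,0,0,0,10,0,0],[0,0,0,0,0,0,0],[0,0,0,0,0,0,0],[0,0,0,0,0,0,0],[0,0,0,0,0,0,0],[0,0,0,0,0,0,0]]])

```text
time: 9.3
eef_pos: [0.5622, -0.1834, 0.1833]
tcp_rot: [-0.442, 0.443, 0.552, -0.551]
ft_force: [-0.4, 0.1, -2.0]
finger_gap: 0.0137
```

```bash
cat > look.py <<'E'
from h import *
import sys
p,T,o=tool(); M=T.as_matrix(); print("t",o["time"],p.round(4),"yaw",np.degrees(np.arctan2(M[1,0],M[0,0])).round(2),"ydir",M[:,1].round(4),"F",np.round(o["ft_force"],1),"M",np.round(o["wrist_torque"],2),"gap",o["finger_gap"])
yaw=np.arctan2(M[1,0],M[0,0]); lid=p[:2]+T.apply([-.0005,0,-.0035])[:2]; tgt=np.array([.565,-.182]); e=T.inv().apply([*(tgt-lid),0])*1000; print("to go tool mm",e.round(1))
for n in sys.argv[1:]:
    im,d=optics.grab_frame(n.split("_")[0]); cv2.imwrite(f"pics/{n}.png",im[:,:,::-1])
E
python3 look.py side_8 wrist_8
```

```text
t 9.3 [ 0.5622 -0.1834  0.1833] yaw 102.46 ydir [ 1.1e-03 -2.0e-04 -1.0e+00] F [-0.4  0.1 -2. ] M [ 0.04 -0.03 -0.  ] gap 0.013693807146953504
to go tool mm [ 1.3 -0.   0.5]
```

View pics/side_8.png

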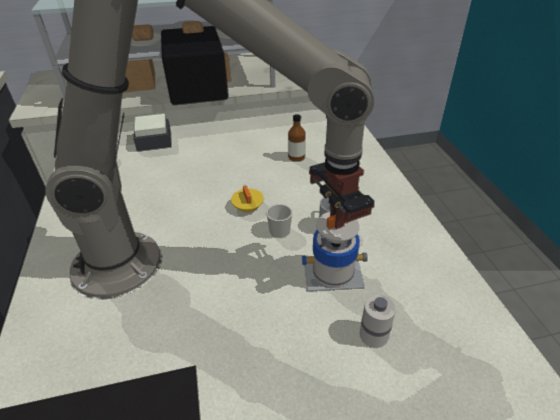

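View pics/wrist_8.png

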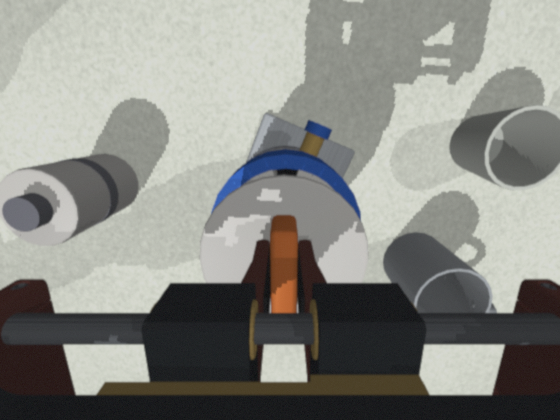

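>>> send_rows(rows=[[[0,0,0,1,6,0.5,0],[0,0,0,0,6,0,0],[0,0,0,0,5,0,0],[0,0,0,0,4,0,0],[0,0,0,0,0,0,0],[0,0,0,0,0,0,0],[0,0,0,0,0,0,0],[0,0,0,0,0,0,0]]])

```text
time: 10.07
eef_pos: [0.5612, -0.1825, 0.1619]
tcp_rot: [-0.443, 0.443, 0.551, -0.551]
ft_force: [-0.2, 0.1, -1.6]
finger_gap: 0.0139
```

```bash
python3 look.py
```

```text
t 10.0667 [ 0.5612 -0.1825  0.1619] yaw 102.46 ydir [ 4.e-04 -1.e-04 -1.e+00] F [-0.2  0.1 -1.6] M [-0.    0.01  0.01] gap 0.013943853824633458
to go tool mm [ 0.2  0.  -0.3]
```

>>> send_rows(rows=[[[0,0,0,0,2,0,0],[0,0,0,0,2,0,0],[0,0,0,0,2,0,0],[0,0,0,0,2,0,0],[0,0,0,0,1,0,0],[0,0,0,0,0,0,0],[0,0,0,0,0,0,0],[0,0,0,0,0,0,0]]])

```text
time: 10.73
eef_pos: [0.5611, -0.1825, 0.1527]
tcp_rot: [-0.443, 0.443, 0.551, -0.551]
ft_force: [0.4, -1.1, -2.4]
finger_gap: 0.0135
```

```bash
python3 look.py
```

```text
t 10.7333 [ 0.5611 -0.1825  0.1527] yaw 102.46 ydir [ 1.e-04 -1.e-04 -1.e+00] F [ 0.4 -1.1 -2.4] M [ 0.04 -0.    0.06] gap 0.013493712585095036
to go tool mm [ 0.1  0.  -0.4]
```

>>> send_rows(rows=[[[0,0,0,0,2,0,0],[0,0,0,0,2,0,0],[0,0,0,0,2,0,0],[0,0,0,0,2,0,0],[0,0,0,0,2,0,0],[0,0,0,0,1,0,0],[0,0,0,0,0,0,0],[0,0,0,0,0,0,0],[0,0,0,0,0,0,0]]])

```text
time: 11.48
eef_pos: [0.5614, -0.1826, 0.1421]
tcp_rot: [-0.443, 0.443, 0.551, -0.551]
ft_force: [-1.6, 0.8, 6.3]
finger_gap: 0.014
```

```bash
python3 look.py
```

```text
t 11.4833 [ 0.5614 -0.1826  0.1421] yaw 102.46 ydir [ 8.e-04 -1.e-04 -1.e+00] F [-1.6  0.8  6.3] M [0.21 0.36 0.01] gap 0.01403879996385153
to go tool mm [ 0.3  0.  -0.2]
```

>>> send_rows(rows=[[[0,0,0,0,1,0,0],[0,0,0,0,1,0,0],[0,0,0,0,0.5,0,0],[0,0,0,0,0,0,0],[0,0,0,0,0,0,0],[0,0,0,0,0,0,0]]])

```text
time: 11.98
eef_pos: [0.5614, -0.1826, 0.1398]
tcp_rot: [-0.443, 0.443, 0.551, -0.551]
ft_force: [-1.9, 1.3, 6.2]
finger_gap: 0.0138
```

```bash
python3 look.py
```

```text
t 11.9833 [ 0.5614 -0.1826  0.1398] yaw 102.46 ydir [ 9.e-04 -1.e-04 -1.e+00] F [-1.9  1.3  6.2] M [ 0.2   0.46 -0.03] gap 0.013764739440563
to go tool mm [ 0.3  0.  -0.2]
```

>>> send_rows(rows=[[[0,3,0,0.2,0,0,0],[0,4,0,0.24,0,0,0],[0,4,0,0.24,0,0,0],[0,4,0,0.24,0,0,0],[0,0,0,0,0,0,0],[0,0,0,0,0,0,0],[0,0,0,0,0,0,0]]])

```text
time: 12.57
eef_pos: [0.562, -0.1818, 0.1401]
tcp_rot: [-0.51, 0.512, 0.489, -0.488]
ft_force: [-1.0, 0.3, 7.8]
finger_gap: 0.0139
```

```bash
python3 look.py wrist_9
```

```text
t 12.5667 [ 0.562  -0.1818  0.1401] yaw 87.45 ydir [ 2.5e-03 -6.0e-04 -1.0e+00] F [-1.   0.3  7.8] M [ 0.05  0.14 -0.11] gap 0.013933807396559934
to go tool mm [ 0.5 -0.   0.5]
```

View pics/wrist_9.png

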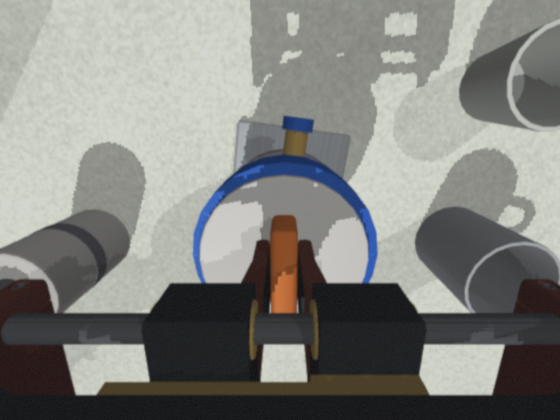

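>>> send_rows(rows=[[[0,5,0,0.3,0,0,0],[0,5,0,0.3,0,0,0],[0,5,0,0.3,0,0,0],[0,5,0,0.3,0,0,0],[0,5,0,0.3,0,0,0],[0,5,0,0.3,0,0,0],[0,5,0,0.3,0,0,0],[0,0,0,0,0,0,0],[0,0,0,0,0,0,0],[0,0,0,0,0,0,0]]])

```text
time: 13.45
eef_pos: [0.5627, -0.18, 0.1401]
tcp_rot: [-0.634, 0.635, 0.313, -0.312]
ft_force: [-0.3, -0.2, 7.1]
finger_gap: 0.0136
```

```bash
python3 look.py
```

```text
t 13.45 [ 0.5627 -0.18    0.1401] yaw 52.45 ydir [ 2.6e-03 -8.0e-04 -1.0e+00] F [-0.3 -0.2  7.1] M [-0.03  0.15 -0.13] gap 0.01356530400953672
to go tool mm [ 0.3 -0.   0.5]
```

>>> send_rows(rows=[[[0,5,0,0.3,0,0,0],[0,5,0,0.3,0,0,0],[0,5,0,0.3,0,0,0],[0,5,0,0.3,0,0,0],[0,5,0,0.3,0,0,0],[0,5,0,0.3,0,0,0],[0,5,0,0.3,0,0,0],[0,0,0,0,0,0,0],[0,0,0,0,0,0,0],[0,0,0,0,0,0,0]]])

```text
time: 14.28
eef_pos: [0.5643, -0.1788, 0.14]
tcp_rot: [-0.698, 0.699, 0.108, -0.106]
ft_force: [0.0, 0.4, 6.4]
finger_gap: 0.0142
```

```bash
python3 look.py
```

```text
t 14.2833 [ 0.5643 -0.1788  0.14  ] yaw 17.45 ydir [ 2.5e-03 -9.0e-04 -1.0e+00] F [0.  0.4 6.4] M [-0.11  0.16 -0.09] gap 0.014204038591269404
to go tool mm [ 0.2 -0.   0.3]
```

>>> send_rows(rows=[[[0,2,0,0.12,0,0,0],[0,2,0,0.12,0,0,0],[0,2,0,0.12,0,0,0],[0,0,0,0,0,0,0],[0,0,0,0,0,0,0],[0,0,0,0,0,0,0]]])

```text
time: 14.78
eef_pos: [0.5647, -0.1787, 0.1401]
tcp_rot: [-0.703, 0.704, 0.071, -0.07]
ft_force: [0.8, -0.3, 7.5]
finger_gap: 0.0138
```

```bash
python3 look.py
```

```text
t 14.7833 [ 0.5647 -0.1787  0.1401] yaw 11.46 ydir [ 2.5e-03 -9.0e-04 -1.0e+00] F [ 0.8 -0.3  7.5] M [-0.11  0.14 -0.03] gap 0.013843882240436528
to go tool mm [0.2 0.  0.2]
```

>>> send_rows(rows=[[[0,1.5,0,0.1,0,0,0],[0,1.5,0,0.1,0,0,0],[0,0,0,0,0,0,0],[0,0,0,0,0,0,0],[0,0,0,0,0,0,0]]])

```text
time: 15.2
eef_pos: [0.565, -0.1787, 0.1401]
tcp_rot: [-0.705, 0.706, 0.054, -0.052]
ft_force: [0.2, -0.1, 6.6]
finger_gap: 0.0138
```

```bash
python3 look.py
```

```text
t 15.2 [ 0.565  -0.1787  0.1401] yaw 8.55 ydir [ 0.0025 -0.0013 -1.    ] F [ 0.2 -0.1  6.6] M [-0.16  0.13  0.42] gap 0.013809539638737671
to go tool mm [ 0.1 -0.   0.2]
```

>>> send_rows(rows=[[[0,1,0,0.06,0,0,0],[0,1,0,0.06,0,0,0],[0,0,0,0,0,0,0],[0,0,0,0,0,0,0],[0,0,0,0,0,0,0]]])

```text
time: 15.62
eef_pos: [0.565, -0.1787, 0.1401]
tcp_rot: [-0.705, 0.707, 0.042, -0.04]
ft_force: [-1.1, -1.0, 7.2]
finger_gap: 0.0141
```

```bash
python3 look.py
```

```text
t 15.6167 [ 0.565  -0.1787  0.1401] yaw 6.61 ydir [ 0.0023 -0.0015 -1.    ] F [-1.1 -1.   7.2] M [-0.25  0.21  0.8 ] gap 0.014080663513477944
to go tool mm [ 0.1 -0.   0.2]
```

>>> send_rows(rows=[[[0,-1.5,0,-0.1,0,0,0],[0,0,0,0,-1,0,0],[0,0,0,0,-1,0,0],[0,0,0,0,-1,0,0],[0,0,0,0,-0.5,0,0],[0,0,0,0,0,0,0],[0,0,0,0,0,0,0],[0,0,0,0,0,0,0]]])

```text
time: 16.28
eef_pos: [0.5649, -0.1786, 0.1428]
tcp_rot: [-0.705, 0.706, 0.05, -0.048]
ft_force: [5.1, -3.2, -2.2]
finger_gap: 0.0139
```

```bash
python3 look.py
```

```text
t 16.2833 [ 0.5649 -0.1786  0.1428] yaw 7.98 ydir [ 0.0022 -0.0016 -1.    ] F [ 5.1 -3.2 -2.2] M [-0.74 -0.99  0.59] gap 0.013859792369069715
to go tool mm [ 0.1 -0.   0.2]
```

>>> send_rows(rows=[[[0,0,0,0,0,0,30],[0,0,0,0,0,0,40],[0,0,0,0,0,0,40],[0,0,0,0,0,0,40],[0,0,0,0,0,0,40],[0,0,0,0,0,0,40],[0,0,0,0,0,0,40],[0,0,0,0,0,0,40]]])

```text
time: 16.95
eef_pos: [0.5635, -0.178, 0.1425]
tcp_rot: [0.705, -0.705, -0.049, 0.049]
ft_force: [-1.4, 0.4, 1.3]
finger_gap: 0.0399
```

```bash
python3 look.py wrist_10
```

```text
t 16.95 [ 0.5635 -0.178   0.1425] yaw 7.96 ydir [-5.e-04  2.e-04 -1.e+00] F [-1.4  0.4  1.3] M [-0.07  0.32  0.01] gap 0.03990407438354501
to go tool mm [ 1.4 -0.  -0.7]
```

View pics/wrist_10.png

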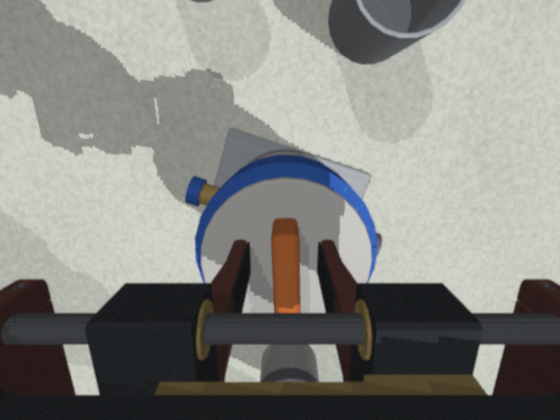

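>>> send_rows(rows=[[[0,0,0,0,-5,0,50],[0,0,0,0,-10,0,60],[0,0,0,0,-20,0,60],[0,0,0,0,-20,0,60],[0,0,0,0,-25,0,60],[0,0,0,0,-20,0,60],[0,0,0,0,0,-30,60],[0,0,0,0,0,-30,60],[0,0,0,0,0,-30,60],[0,0,0,0,0,0,60]]])

```text
time: 17.83
eef_pos: [0.5753, -0.274, 0.2443]
tcp_rot: [-0.704, 0.707, 0.047, -0.046]
ft_force: [-0.9, 0.3, 1.0]
finger_gap: 0.0599
```

>>> send_rows(rows=[[[0,0,0,0,0,0,60],[0,0,0,0,0,0,60],[0,0,0,0,0,0,60],[0,0,0,0,0,0,60],[0,0,0,0,0,0,60]]])

```text
time: 18.25
eef_pos: [0.5765, -0.2659, 0.2427]
tcp_rot: [0.706, -0.705, -0.05, 0.05]
ft_force: [0.2, -0.4, 0.5]
finger_gap: 0.06
```

```bash
python3 look.py side_11; python3 - <<'E'
from h import *
c=optics.camera_info("wrist")
im,D=optics.grab_frame("wrist"); cv2.imwrite("pics/w11.png",im[:,:,::-1]);np.save("pics/w11d.npy",D)
P=cloud(c,D); hsv=cv2.cvtColor(im[:,:,::-1].copy(),cv2.COLOR_BGR2HSV)
rr=np.hypot(P[...,0]-.565,P[...,1]+.182)
bar=(hsv[...,0]<14)&(hsv[...,1]>120)&(rr<.04)&(P[...,2]>.165); print("bar top z",bar.sum(),np.median(P[bar],0))
cap=(hsv[...,1]<60)&(rr<.05)&(P[...,2]>.12)&(P[...,2]<.16)
A=np.c_[P[cap][:,:2]-[.565,-.182],np.ones(cap.sum())]; s=np.linalg.lstsq(A,P[cap][:,2],rcond=None)[0]; print("cap plane",cap.sum(),s, "tilt",np.hypot(*s[:2]))
rim=(hsv[...,0]>100)&(hsv[...,0]<130)&(hsv[...,1]>130)&(rr<.059)&(rr>.053)&(P[...,2]>.12); print("rim",rim.sum(),np.median(P[rim],0))
E
```

```text
t 18.25 [ 0.5765 -0.2659  0.2427] yaw 8.07 ydir [ 1.e-04  6.e-04 -1.e+00] F [ 0.2 -0.4  0.5] M [-0.07 -0.01  0.03] gap 0.060002531701496435
to go tool mm [ 0.9  0.1 88.2]
bar top z 1417 [ 0.56489615 -0.18163193  0.17214314]
cap plane 10195 [-0.00056363 -0.00048594  0.14238204] tilt 0.0007441935921933943
rim 1443 [ 0.56213737 -0.15717891  0.1303653 ]
```

View pics/w11.png

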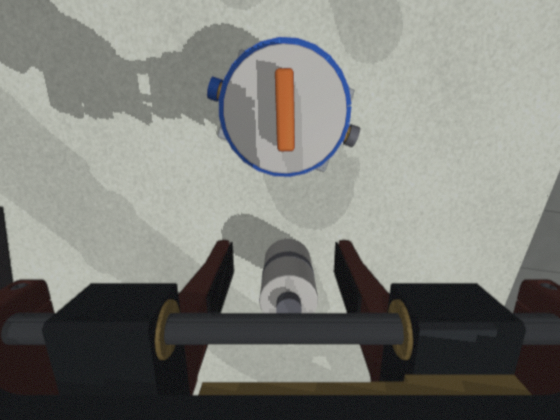

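View pics/side_11.png

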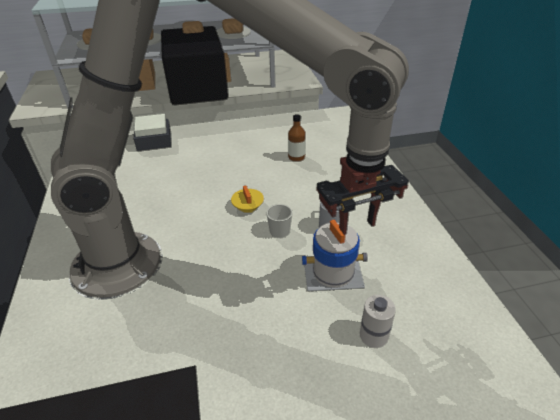

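```bash
python3 -c "
from rig import finish_job; print(finish_job())"
```

```text
the job is handed in; nothing more can be done
None
```

The lid is locked in the housing, and I handed the job in at about 18 s of the 72 s allowed.

I took the white lid with the orange bar, not the yellow look-alike. I lined it up with the slots, which I measured at 12.6° from world x, and it dropped straight in without any searching. I pressed it until `lid_grip` was about 22 mm above the mouth and turned it clockwise about 94°. There the torque climbed to 0.8 N·m at the stop; then I let go and moved clear.

**Last checks**
- **Height:** the cap top is 12.0 mm and the bar top about 42 mm above the rim, which puts `lid_grip` at about 27.0 mm, the locked height.
- **Position:** the bar centre is within 1 mm of the housing axis, and the tilt is under 0.001 rad.
- **Gripper:** it is open and clear of everything, with about 0 N on the wrist.
- **Other objects:** the arm stayed clear of the cup, jug, old cartridge and bottle. In the last side view they stand upright where they were, though the arm partly hides the jug; I did not re-measure them.

**What disagreed:** my first position estimates for the lid differed by about 7 mm between the top and wrist cameras, because the arm had not settled. I measured it again after it settled. When I raised the lid slightly while still holding it, I also felt about 6 N sideways, which went once the fingers opened.

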